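# Close the row of jar lids on the layout board

### The job

The row of gold jar lids along the long wooden strip on the board has a gap in it. Push the large loose lid across the board into that gap until it touches the long strip, then nudge the last lid of the row along the strip until the four lids stand in one straight row, each touching the next, with the first against the short end stop. Only slide the lids, flat on the board, never pick one up, and leave the small lid, the tools and everything else where they lie.

Things in the scene. Friction and masses are not known exactly. Their poses are not given: they have to be found in the camera images.
- board: Fibreboard panel fixed on the table, 380 (x) x 500 (y) x 9 mm, its top 9 mm above the table; origin at the centre of its underside, z up, +x away from the robot (turned by up to about 7 degrees), +y to the left. The long wooden strip, 20 mm wide and 12 mm high, runs along its whole back edge; the strip's inner face is the plane x = +170 mm. Pliers and wire stick lie along the front edge.
- corner (a point): Inner corner of the long strip and the short end stop, on the board's top; same axes as the board. The strip's inner face is x = 0, the end stop's inner face y = 0. The fixed end stop, 20 mm wide and 12 mm high, reaches 100 mm from the strip towards the robot. In the finished row the lid centres lie at x = -41 mm, y = -41, -123, -205 and -287 mm.
- lid_first: First lid of the row, already in the corner: round tinplate jar lid, gold, 82 mm in diameter, 17 mm high, 18 to 35 g, lying top up on the board; loose. Origin at the centre of its underside, z up (so its origin is 9 mm above the table). It touches the long strip and the end stop to within about 1 mm.
- lid_second: Second lid of the row, same kind as the first (82 mm, 17 mm high, loose), against the long strip to within about 1 mm, up to 8 mm from the first lid. Origin at the centre of its underside.
- lid_last: Last lid of the row, at its open right-hand (-y) end, same kind (82 mm, 17 mm high, loose), against the long strip to within about 1 mm. Between it and the second lid is the gap, 12 to 51 mm wider than a lid. Lids pushed together in a row can step a few millimetres off the strip: look again afterwards. Origin at the centre of its underside.
- lid_loose: The large loose lid to be pushed into the gap, same kind (82 mm, 17 mm high, 18 to 35 g); it lies out on the board in front of the row, to the left or to the right of the gap. Origin at the centre of its underside.
- small_lid: A smaller gold lid of another jar, 51 mm in diameter, 12 mm high, loose on the board in front of the row, on the other side from the large loose lid. Not part of the row: to be left alone. Origin at the centre of its underside.
- pliers: Pliers with red grips lying on the front right part of the board, roughly along y; 160 mm long, 54 mm wide, 14 mm high; origin under the pivot, jaws towards its own +x (60 mm), grips towards -x (100 mm). To be left alone.
- wire_stick: Wooden stick wound with steel wire lying on the front left part of the board, roughly along y; 120 mm long (its own x), 20 mm thick; origin under its middle. To be left alone.
- jar: Closed glass jar with a gold lid standing on the table to the left of the board, 82 mm in diameter, 125 mm high; origin at the centre of its underside. To be left alone. A cordless drill, 235 mm high, stands fixed further back on that side, beyond the board, and a few more such jars further left.
- screwdriver: Screwdriver lying (along its own x, handle to -x) on the table to the right of the board, about 200 mm long, handle about 30 mm thick. To be left alone.
- wire_spool: Black spool of wire standing on its flange on the table to the right of the board, 64 mm in diameter, 38 mm high; origin at the centre of its underside. To be left alone.
There are look-alikes about, which are no part of the job. Leave any blue, grey or red look-alike of the lid_loose alone.

How it is judged:
By the outcome, as a careful person would: the job done as asked, in the order asked, and still so for the second after the job is handed in, with the robot touching nothing.
It also fails if it takes over 72 s, if anything falls off the work surface, if the arm or the gripper's body presses on something with over 40 N, if the wrist force passes 120 N, or if a joint passes its speed limit or range.

### The arm

A 6-joint arm with a two-finger parallel gripper is mounted at the origin on the work surface. World frame = base frame: x ahead of the robot, y to its left, z up, the work surface at z = 0. Lengths are in m, angles in rad, forces in N, time in s.
With the tool pointing down it reaches from about 0.3 to 0.775 m from the base axis. Payload 14.6 kg.
Tool frame: the origin (TCP) lies midway between the tips of the shut fingers; the grasp point (between the pads) lies 19 mm behind it (tcp_to_grasp is the distance from the TCP to the grasp point, in m); z points along the fingers, y is the line along which they close (so a half turn about z gives the same grasp; the last joint's range is limited). The gripper opens to 94 mm and grips with 3 to 60 N. Pads are 16 mm wide; open, the fingers measure 119 mm over their backs; the gripper's body (75 mm by 177 mm) begins 78 mm behind the grasp point.
Start: joints at [1.259, 0.3, 1.521, -0, 1.321, -0.067], TCP at [0.133, 0.534, 0.166] pointing down, gripper open.
Joint ranges: [-3.03, 3.03], [-0.79, 2.21], [0.23, 2.52], [-1.04, 4.18], [0, 3.07], [-2.55, 2.55]. Speed limits (rad/s): [2.22, 2.22, 2.57, 3.14, 3.14, 3.14].

### API

Orientations are given as [roll, pitch, yaw] about the fixed x, y, z axes, in that order (R = Rz(yaw) Ry(pitch) Rx(roll)).
In Python, from station import * gives the robot as it stands.
- The arm moves only by the tool send_rows, never from a script. Its argument "motion" is a list of rows, each a list of 3 entries, a list of its own where there are three numbers: the shift along the tool's x, y, z in units of 0.03 m (1.0 is 0.03 m), then the turn, a rotation vector about the tool's x, y, z in units of 0.12 rad (1.0 is 0.12 rad), then the opening, from -1 (shut) to 1 (fully open). In form: [[[x, y, z], [rx, ry, rz], grip], ...]. A call has 1 to 12 rows; each row shifts and turns the commanded pose from where the row before left it, along the tool's axes as they then stand; what a row does not reach is not made up. A row lasts 1/10 s, in which the tool goes at most 50 mm and 8.59 degrees, less where a joint would pass 70% of its speed; a pose out of reach is approached as far as the arm can. A call with a number of a shift or a turn outside -1 to 1 is refused whole. A call with a gripper value outside its range is refused whole. The fingers move at their own pace and stop on an object; "squeeze" is the grip in N (left out, the last holds). Time passes only in rows, so rows that do not move let the fingers close. It gives the time, the measured TCP pose, the force, the opening and the grip force at its end, in the units of the state.
- get_obs(): the state, without advancing time (a new reading comes with each control period).
- camera(name): name is "side" or "top" or "wrist"; returns a dict with "pixels" (480x640x3 uint8, red, green, blue), "depth" (480x640 float32, m along the optical axis (not along the pixel's ray), 0 where there is no reading), "fx", "fy", "cx", "cy" (pixels), "dist" ([k1, k2, p1, p2, k3] as OpenCV has them; the pictures are not rectified), "rvec" (rotation vector, rad) and "tvec" (3), from world to camera coordinates, as OpenCV has them. Camera axes: x right, y down, z forward; pixel columns grow to the right and rows downward; lengths in m; the calibration is good to about 2 mm. A picture is of the moment at which its call begins.
- hand_in(): hands the job in; it is judged then, once.
The state is a dict: "time_s": time; "qpos": joint angles; "joint_vel": joint speeds; "tau": joint torques, N m; "ee_pos": TCP position; "eef_rot": TCP orientation; "force": force on the tool from outside, world axes, zero at the start; "moment": the same for the moment, N m; "grip_width": finger opening in m; "grip_force": force on a finger pad.
Only numpy, scipy, OpenCV 4.12 (cv2) and the standard library are available. Lean on these libraries where they do the work, as an engineer would, in place of code of your own. Each camera call takes 0.05 s, during which the arm holds its last target. There are 200 camera calls.

## Working session

There is one attempt and no reset: what is moved stays moved. The work goes in short steps, Python scripts to look and compute and a tool call to move; the robot and the scene stay as the last step left them, time stands still between calls to the robot, and variables do not carry over. Pictures are saved under pics/ and viewed, at most 10 in all, crops included, and the job is handed in when it is done.

Besides the shell and the picture viewer there is one more tool, called as a command line: name --argument value ..., lists and objects as JSON in quotes. send_rows: Moves the arm, as the interface text tells. Its arguments: {"type":"object","properties":{"motion":{"type":"array"},"squeeze":{"type":"number"}},"required":["motion"]}

```bash
mkdir -p pics
cat > h.py <<'E'
from station import *
import numpy as np, cv2
def grab(n):
    c=camera(n); c['K']=np.array([[c['fx'],0,c['cx']],[0,c['fy'],c['cy']],[0,0,1]],float)
    c['R']=cv2.Rodrigues(np.array(c['rvec'],float))[0]; c['t']=np.array(c['tvec'],float); c['D']=np.array(c['dist'],float)
    return c
def ray(c,px,z):
    "pixels -> world points on the plane z"
    u=cv2.undistortPoints(np.array(px,float).reshape(-1,1,2),c['K'],c['D']).reshape(-1,2)
    d=np.c_[u,np.ones(len(u))]@c['R']; o=-c['R'].T@c['t']
    return o+d*((z-o[2])/d[:,2])[:,None]
def proj(c,P):
    return cv2.projectPoints(np.array(P,float).reshape(-1,1,3),np.array(c['rvec'],float),c['t'],c['K'],c['D'])[0].reshape(-1,2)
def save(c,n): cv2.imwrite('pics/'+n+'.png',c['pixels'][:,:,::-1])
E
python3 - <<'E'
from h import *
c=grab('top'); save(c,'top0'); print(-c['R'].T@c['t'],c['R'])
s=grab('side'); save(s,'side0')
print(get_obs())
E
```

```text
[ 0.29679863 -0.00857166  1.46585267] [[-0.02780562 -0.99961178 -0.00177066]
 [-0.9835531   0.02767509 -0.17848636]
 [ 0.17846607 -0.00322138 -0.98394079]]
{'time_s': 0.1, 'qpos': array([ 1.25940414e+00,  3.00393144e-01,  1.52153864e+00, -3.44310436e-05,
        1.32066376e+00, -6.66066625e-02]), 'joint_vel': array([-0.00010241, -0.00115652, -0.00147616, -0.0001438 ,  0.00093379,
       -0.00174879]), 'tau': array([ 2.34990846e-03, -5.32638574e+01, -3.53289521e+01,  7.10352184e-02,
        2.34638614e-02, -8.40316216e-05]), 'ee_pos': array([0.13322382, 0.53333854, 0.16584705]), 'eef_rot': array([-3.14058976e+00, -3.34729534e-05,  2.89681565e+00]), 'force': array([ 0.15712642, -0.10954808,  0.43285348]), 'moment': array([ 0.03340374,  0.02303274, -0.00948917]), 'grip_force': 0.0, 'grip_width': 0.09450361260601427}
```

View pics/top0.png

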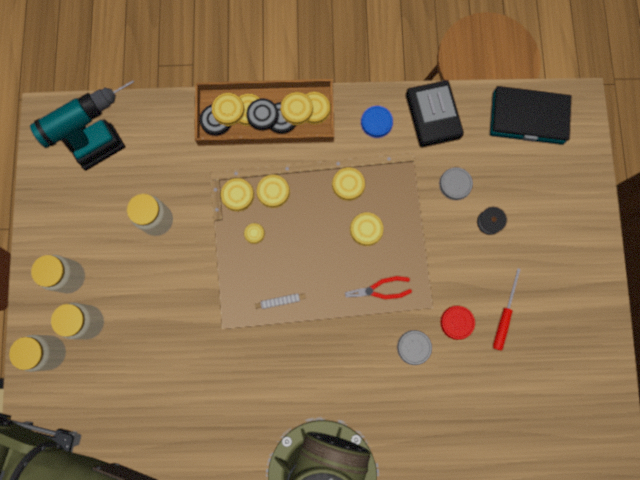

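Candidates: large gold lid on the board in front of the row (366,229); the other lids are blue (377,121), grey (456,183) and (414,347), red (458,322), the gold ones in the box (228,108)…, the row lids (237,193), (273,190), (348,183) and the small one (254,233). By the description I choose (366,229).

```bash
cat >> h.py <<'E'
def lids(c,zt=0.026,box=None):
    "gold blobs -> (centre xy, radius, pixel) on the plane zt"
    hsv=cv2.cvtColor(c['pixels'],cv2.COLOR_RGB2HSV)
    m=cv2.inRange(hsv,(22,110,90),(34,255,255))
    m=cv2.morphologyEx(m,cv2.MORPH_CLOSE,np.ones((3,3)))
    out=[]
    n,l,st,cen=cv2.connectedComponentsWithStats(m)
    for i in range(1,n):
        if st[i,4]<150: continue
        k,_=cv2.findContours((l==i).astype(np.uint8),cv2.RETR_EXTERNAL,cv2.CHAIN_APPROX_NONE)
        k=cv2.convexHull(k[0])
        P=ray(c,k.reshape(-1,2),zt)[:,:2]
        (x,y),r=cv2.minEnclosingCircle((P*1000).astype(np.float32)); A=cv2.moments((P*1000).astype(np.float32))
        out.append((A['m10']/A['m00'],A['m01']/A['m00'],(A['m00']/np.pi)**.5,r,cen[i].round(1)))
    return out
E
python3 - <<'E'
from h import *
for n in('top','side'):
    c=grab(n); print(n,-c['R'].T@c['t'])
    for o in lids(c):
        if 20<o[2]<55: print(*np.round(o[:4],1),o[4])
    if n=='top': im=cv2.resize(c['pixels'][150:340,200:440,::-1],None,fx=3,fy=3,interpolation=cv2.INTER_CUBIC); cv2.imwrite('pics/crop1.png',im)
E
```

```text
top [ 0.29679863 -0.00857166  1.46585267]
876.4 192.1 48.6 58.5 [232.1 107.6]
873.2 15.5 50.3 59.6 [304.9 107. ]
676.4 -84.8 38.0 39.8 [348.2 183.1]
663.4 98.4 38.3 39.4 [272.5 190.3]
657.2 185.0 38.4 39.9 [236.7 193.8]
626.4 412.7 36.9 38.5 [142.6 209. ]
563.3 -123.9 38.2 39.2 [366.4 228.4]
560.7 144.8 22.8 23.8 [253.7 232.8]
483.0 639.7 36.7 38.4 [ 46.9 270.6]
365.1 586.8 37.2 38.1 [ 66.9 319.9]
290.1 683.2 36.8 38.2 [ 25.2 353. ]
side [-0.01646901 -0.77671121  0.80082296]
883.4 223.7 38.9 47.8 [350.3 168.1]
874.4 29.5 52.2 64.2 [390.  193.6]
670.3 -89.2 39.4 44.0 [367.7 239.1]
558.8 -128.7 39.9 43.7 [345.6 263.9]
```

View pics/crop1.png

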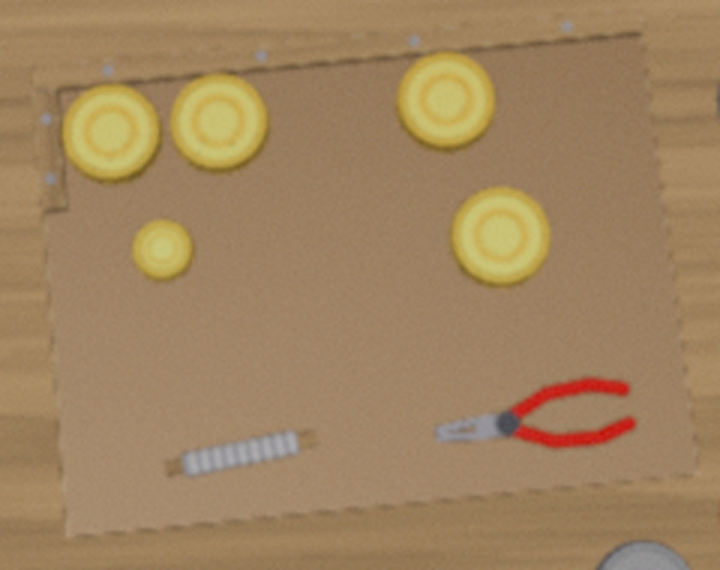

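View pics/side0.png

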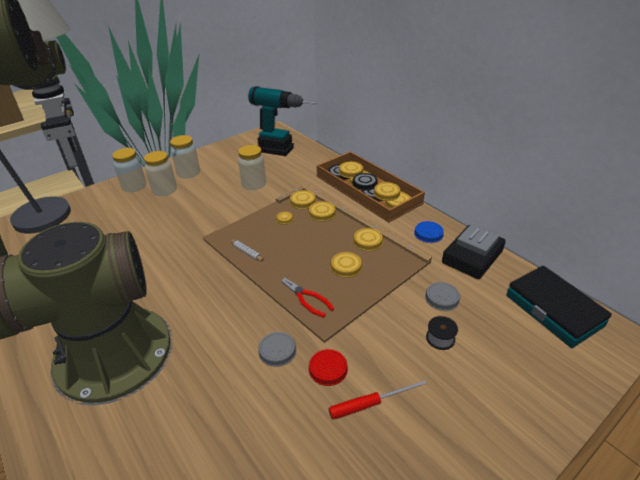

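The crop confirms it: the big gold lid at crop (501,236), i.e. image (367,229), lies in front of the gap's right end. The row lids are at crop (111,131), (219,121) and (446,100), and the small lid is at (162,249).

From the first and last lids, the board yaw is about 4.07°. In corner axes (mm), the second lid is at y≈-128, the last at y≈-311 and the loose lid at (-157,-342). Plan: use two-finger V-pushes, first along +y, then +x into the gap, then nudge the last lid along +y.

send_rows --motion '[[[-0.99,-0.98,0],[0,0,0],0],[[-0.99,-0.98,0],[0,0,0],-0.1],[[-0.99,-0.98,0],[0,0,0],-0.1],[[-0.99,-0.98,0],[0,0,0],-0.1],[[-0.99,-0.98,0],[0,0,0],-0.1],[[-0.99,-0.98,0],[0,0,0],-0.1],[[-0.99,-0.98,0],[0,0,0],-0.1],[[-0.99,-0.98,0],[0,0,0],-0.1],[[-0.99,-0.98,0],[0,0,0],-0.1],[[-0.99,-0.98,0],[0,0,0],-0.1]]'

```text
time_s: 1.2
ee_pos: [0.3507, 0.1748, 0.1665]
eef_rot: [3.141, 0.0, 2.897]
force: [1.3, 0.5, -0.1]
grip_width: 0.0421
grip_force: 0.0
```

send_rows --motion '[[[-0.99,-0.98,0],[0,0,0],-0.1],[[-0.99,-0.98,0],[0,0,0],-0.1],[[-0.99,-0.98,0],[0,0,0],-0.1],[[-0.99,-0.98,0],[0,0,0],-0.1],[[-0.99,-0.98,0],[0,0,0],-0.1],[[-0.99,-0.98,0],[0,0,0],-0.1],[[-0.99,-0.98,0],[0,0,0],-0.1],[[-0.99,-0.98,0],[0,0,0],-0.1],[[-0.99,-0.98,0],[0,0,0],-0.1],[[-0.99,-0.98,0],[0,0,0],-0.1]]'

```text
time_s: 2.2
ee_pos: [0.5677, -0.1825, 0.1662]
eef_rot: [3.142, -0.0, 2.897]
force: [0.7, 0.5, -1.1]
grip_width: 0.042
grip_force: 0.0
```

send_rows --motion '[[[0,0,0],[0,0,0.95],-0.1],[[0,0,0],[0,0,0.95],-0.1],[[0,0,0],[0,0,0.95],-0.1],[[0,0,0],[0,0,0.95],-0.1],[[0,0,0],[0,0,0.95],-0.1],[[0,0,0],[0,0,0.95],-0.1],[[0,0,0],[0,0,0.95],-0.1],[[0,0,0],[0,0,0.95],-0.1],[[0,0,0],[0,0,0.95],-0.1],[[0,0,0],[0,0,0.95],-0.1],[[0,0,0],[0,0,0.95],-0.1],[[0,0,0],[0,0,0],-0.1]]'

```text
time_s: 3.4
ee_pos: [0.567, -0.1808, 0.1661]
eef_rot: [-3.141, -0.0, 1.641]
force: [0.0, -0.1, -0.1]
grip_width: 0.0422
grip_force: 0.0
```

```bash
cat >> h.py <<'E'
TH=np.radians(4.07); BX=np.array([np.cos(TH),np.sin(TH)]); BY=np.array([-np.sin(TH),np.cos(TH)])
F0=np.array([657.2,185.0])
def tob(p):
    "world mm -> corner axes mm, from the first lid as measured at the start"
    d=np.array(p[:2])-F0; return np.array([d@BX-41,d@BY-41])
def report(n):
    c=grab(n); print(n)
    for o in lids(c):
        if 18<o[2]<50 and 480<o[0]<720 and abs(o[1])<300: print(np.round(o[:4],1),tob(o).round(1),o[4])
    s=get_obs(); print('tcp',tob(s['ee_pos'][:2]*1000).round(1),s['ee_pos'].round(4),s['eef_rot'].round(3))
    return c
E
python3 - <<'E'
from h import *
report('top'); c=report('wrist'); save(c,'w1'); print(-c['R'].T@c['t'])
E
```

```text
top
[675.6 -84.5  38.4  39.4] [ -41.8 -311.1] [348.2 183.3]
[663.3  98.5  38.4  39.8] [ -41.1 -127.7] [272.5 190.3]
[657.  185.1  38.6  40.3] [-41.1 -40.9] [236.7 193.9]
[ 569.1 -111.1   29.3   40.2] [-149.9 -330.1] [360.2 226.1]
[560.6 144.7  23.1  23.8] [-140.2  -74.3] [253.8 232.9]
tcp [-156.9 -399.5] [ 0.567  -0.1808  0.1662] [-3.141 -0.     1.645]
wrist
[676.5 -79.8  38.6  39.8] [ -40.5 -306.5] [450.8 119.4]
[ 565.7 -119.    38.6   38.9] [-153.8 -337.8] [327.6 151.3]
[ 566.  -119.8   21.8   22.1] [-153.6 -338.5] [328.4 154.2]
tcp [-156.9 -399.5] [ 0.567  -0.1808  0.1662] [-3.141 -0.     1.646]
[ 0.5617325  -0.09649788  0.3844494 ]
```

View pics/w1.png

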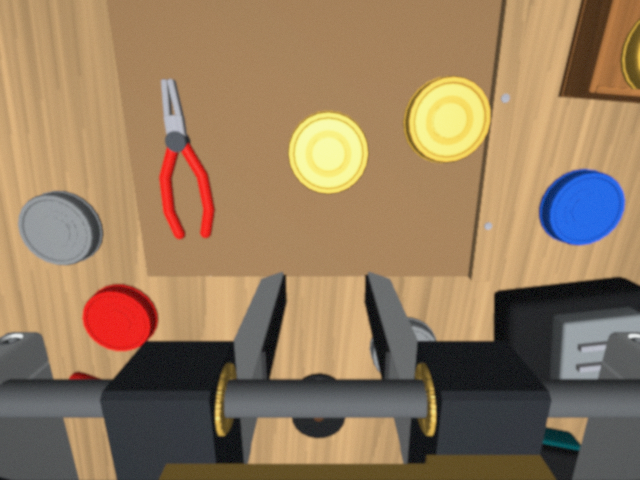

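The wrist view shows the loose lid at (328,152), centred between the fingers (columns 285 and 367), with the pliers well clear at (176,140). Next I lower behind it.

send_rows --motion '[[[0,0.07,0.9],[0,0,0],-0.1],[[0,0,0.9],[0,0,0],-0.1],[[0,0,0.9],[0,0,0],-0.1],[[0,0,0.9],[0,0,0],-0.1],[[0,0,0.8],[0,0,0],-0.1],[[0,0,0.4],[0,0,0],-0.1],[[0,0,0.26],[0,0,0],-0.1],[[0,0,0],[0,0,0],-0.1]]'

```text
time_s: 4.3
ee_pos: [0.5691, -0.1806, 0.0143]
eef_rot: [-3.141, -0.0, 1.644]
force: [0.2, 0.6, 1.0]
grip_width: 0.0422
grip_force: 0.0
```

send_rows --motion '[[[0.1,0,0],[0,0,0],-0.1],[[0.2,0,0],[0,0,0],-0.1],[[0.3,0,0],[0,0,0],-0.1],[[0.3,0,0],[0,0,0],-0.1],[[0.35,0,0],[0,0,0],-0.1],[[0.35,0,0],[0,0,0],-0.1],[[0.35,0,0],[0,0,0],-0.1],[[0.35,0,0],[0,0,0],-0.1],[[0.35,0,0],[0,0,0],-0.1],[[0.3,0,0],[0,0,0],-0.1],[[0.2,0,0],[0,0,0],-0.1],[[0.1,0,0],[0,0,0],-0.1]]'

```text
time_s: 5.5
ee_pos: [0.5621, -0.0828, 0.0146]
eef_rot: [-3.142, 0.0, 1.643]
force: [-0.5, 0.3, 0.2]
grip_width: 0.042
grip_force: 0.0
```

Run:
```python
from h import *
report('side'); report('wrist'); c=report('top')
cv2.imwrite('pics/crop2.png',cv2.resize(c['pixels'][150:340,200:440,::-1],None,fx=3,fy=3))
```

```text
side
[652.  182.4  38.   45.3] [-46.4 -43.2] [301.8 198.1]
[670.5 -89.5  39.4  44.1] [ -47.2 -315.8] [367.6 238.3]
[ 559.9 -129.1   39.3   43.2] [-160.3 -347.4] [346.4 264. ]
tcp [-154.8 -301.3] [ 0.5621 -0.0828  0.0146] [-3.142 -0.     1.643]
wrist
[674.9 -77.4  40.   42.5] [ -42. -304.] [507.9 274.8]
[ 565.9 -117.6   36.3   41.7] [-153.6 -336.4] [325.6 321.6]
tcp [-154.8 -301.8] [ 0.5622 -0.0832  0.0146] [3.142 0.    1.643]
top
[663.2  98.4  38.4  39.8] [ -41.2 -127.8] [272.6 190.3]
[657.2 185.3  38.5  40. ] [-41.  -40.7] [236.7 193.8]
[560.9 144.8  22.9  23.9] [-140.   -74.3] [253.7 232.8]
tcp [-154.8 -302.1] [ 0.5622 -0.0835  0.0145] [3.142 0.    1.643]
```

View pics/crop2.png

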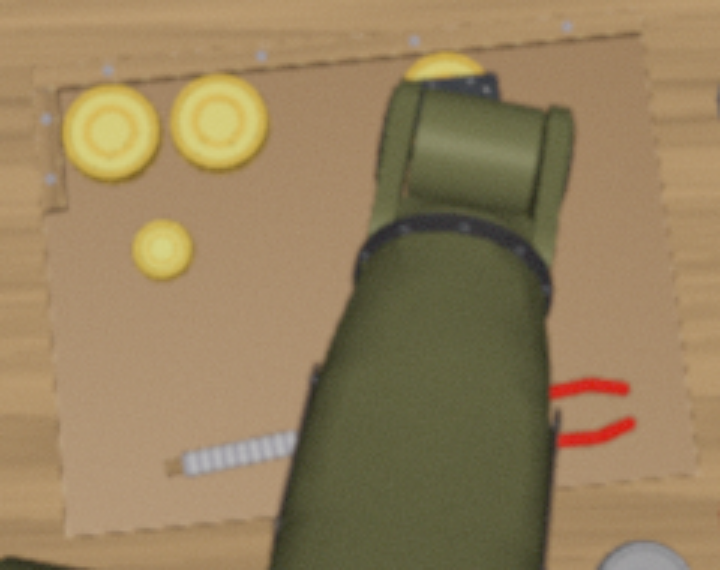

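Run:
```python
from h import *
s=grab('side'); w=grab('wrist')
a=cv2.resize(s['pixels'][170:330,250:450,::-1],(400,320)); b=cv2.resize(w['pixels'][:,:,::-1],(400,320))
cv2.imwrite('pics/sw.png',np.hstack([a,b]))
print(proj(s,get_obs()['ee_pos']))
```

```text
[[335.47717436 258.02990952]]
```

View pics/sw.png

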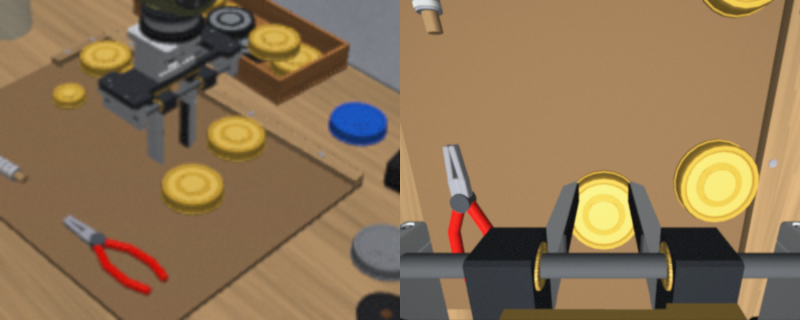

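The side crop (tips at (157,160) and (187,145)) shows the tips hovering well above the board: they passed over the lid, which is still at crop (192,187). I measure their true height from depth.

Run:
```python
from h import *
s=grab('side'); d=s['depth']
def world(u,v):
    p=cv2.undistortPoints(np.array([[[u,v]]],float),s['K'],s['D'])[0,0]
    return s['R'].T@(np.array([*p,1])*d[v,u]-s['t'])*1000
for u in (325,328,331): print(u,[(v,*world(u,v).round(0)) for v in range(238,256,2)])
for u in (342,345): print(u,[(v,*world(u,v).round(0)) for v in range(232,248,2)])
for P in lids(s):
    u,v=P[4].astype(int); print(world(u,v).round(1),P[4])
o=get_obs(); print(o['ee_pos'],o['eef_rot'],o['grip_width'])
```

```text
325 [(238, np.float64(527.0), np.float64(-86.0), np.float64(101.0)), (240, np.float64(528.0), np.float64(-84.0), np.float64(93.0)), (242, np.float64(528.0), np.float64(-84.0), np.float64(86.0)), (244, np.float64(526.0), np.float64(-87.0), np.float64(83.0)), (246, np.float64(529.0), np.float64(-83.0), np.float64(72.0)), (248, np.float64(528.0), np.float64(-84.0), np.float64(67.0)), (250, np.float64(565.0), np.float64(-36.0), np.float64(9.0)), (252, np.float64(561.0), np.float64(-42.0), np.float64(9.0)), (254, np.float64(556.0), np.float64(-48.0), np.float64(8.0))]
328 [(238, np.float64(529.0), np.float64(-95.0), np.float64(105.0)), (240, np.float64(528.0), np.float64(-96.0), np.float64(100.0)), (242, np.float64(529.0), np.float64(-95.0), np.float64(93.0)), (244, np.float64(527.0), np.float64(-97.0), np.float64(88.0)), (246, np.float64(528.0), np.float64(-96.0), np.float64(81.0)), (248, np.float64(529.0), np.float64(-95.0), np.float64(74.0)), (250, np.float64(528.0), np.float64(-96.0), np.float64(68.0)), (252, np.float64(566.0), np.float64(-48.0), np.float64(10.0)), (254, np.float64(56
[... 1181 characters left out ...]
at64(93.0)), (234, np.float64(586.0), np.float64(-93.0), np.float64(87.0)), (236, np.float64(588.0), np.float64(-90.0), np.float64(78.0)), (238, np.float64(587.0), np.float64(-92.0), np.float64(74.0)), (240, np.float64(588.0), np.float64(-91.0), np.float64(66.0)), (242, np.float64(587.0), np.float64(-92.0), np.float64(61.0)), (244, np.float64(622.0), np.float64(-52.0), np.float64(10.0)), (246, np.float64(618.0), np.float64(-57.0), np.float64(9.0))]
[858.5  14.9  41.9] [390.2 193.4]
[653.4 183.5  26.7] [302.3 198. ]
[671.4 -85.7  26.3] [367.5 238.8]
[ 556.8 -127.6   26.9] [345.7 264. ]
[ 0.56214843 -0.08376668  0.01452005] [-3.14155502e+00  7.23243215e-06  1.64238794e+00] 0.042222983420752244
```

send_rows --motion '[[[0,0,-1],[0,0,0],-0.1],[[0,0,-1],[0,0,0],-0.1],[[-1,0,0],[0,0,0],-0.4],[[-1,0,0],[0,0,0],-1],[[-1,0,0],[0,0,0],-1],[[-0.5,0,0],[0,0,0],-1],[[0,0,0],[0,0,0],-1]]'

```text
time_s: 6.5
ee_pos: [0.5695, -0.1896, 0.0743]
eef_rot: [-3.141, -0.0, 1.64]
force: [1.1, 0.0, -0.6]
grip_width: 0.0056
grip_force: 0.0
```

```bash
cat >> h.py <<'E'
def world(s,u,v):
    p=cv2.undistortPoints(np.array([[[u,v]]],float),s['K'],s['D'])[0,0]
    return s['R'].T@(np.array([*p,1])*s['depth'][v,u]-s['t'])*1000
def tips(s):
    "lowest points seen near the fingers in the side depth"
    o=get_obs(); e=o['ee_pos']*1000; out=[]
    for v in range(120,330):
        for u in range(280,420):
            if s['depth'][v,u]<=0: continue
            P=world(s,u,v)
            if np.hypot(*(P-e)[:2])<75 and P[2]>32 and P[2]<230: out.append(P)
    out=np.array(out); out=out[np.argsort(out[:,2])]
    print('tcp',e.round(1),'width',o['grip_width'],'lowest',out[:12:3].round(0).tolist(), len(out))
E
python3 - <<'E'
from h import *
s=grab('side'); tips(s); save(s,'side2')
E
```

```text
tcp [ 569.5 -188.3   74.3] width 0.002384543295444452 lowest [[575.0, -197.0, 114.0], [565.0, -197.0, 116.0], [572.0, -197.0, 118.0], [571.0, -195.0, 121.0]] 639
```

View pics/side2.png

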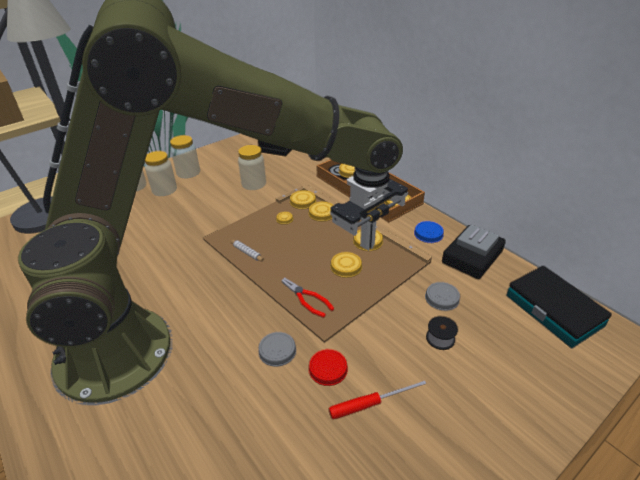

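The side view shows the shut fingers above the board at about (368,247). Depth puts their tips about 40 mm higher than the reported TCP, so I must trust the cameras for height. I come down in stages behind the lid and re-measure.

send_rows --motion '[[[0,0,0.8],[0,0,0],-0.1],[[0,0,0.8],[0,0,0],-0.1],[[0,0,0.7],[0,0,0],-0.1],[[0,0,0.2],[0,0,0],-0.1],[[0,0,0],[0,0,0],-0.1]]'

```text
time_s: 7.05
ee_pos: [0.5695, -0.1871, -0.0008]
eef_rot: [-3.14, -0.001, 1.644]
force: [-0.0, 0.7, -0.0]
grip_width: 0.0386
grip_force: 0.0
```

```bash
sed -i 's/P\[2\]>32/P[2]>15/' h.py
python3 - <<'E'
from h import *
s=grab('side'); tips(s); report('wrist')
w=grab('wrist'); d=w['depth']; print(get_obs()['force'])
E
```

```text
tcp [ 5.700e+02 -1.875e+02  2.000e-01] width 0.04106805558934326 lowest [[560.0, -162.0, 15.0], [546.0, -156.0, 16.0], [547.0, -158.0, 16.0], [530.0, -139.0, 17.0]] 2153
wrist
[675.  -80.5  39.6  41.7] [ -42.1 -307.1] [549.4  95. ]
[ 565.8 -119.1   38.3   38.6] [-153.7 -337.8] [325.1 154.2]
[ 566.1 -119.8   22.2   22.4] [-153.5 -338.5] [325.7 161. ]
tcp [-154.1 -406.7] [ 0.5703 -0.1878  0.0007] [3.140e+00 1.000e-03 1.643e+00]
[ 0.90070645 -0.17771111  1.03703502]
```

send_rows --motion '[[[0,0,0.25],[0,0,0],-0.1],[[0,0,0.2],[0,0,0],-0.1],[[0,0,0],[0,0,0],-0.1]]'

```text
time_s: 7.5
ee_pos: [0.5692, -0.188, -0.0149]
eef_rot: [-3.14, -0.001, 1.643]
force: [0.2, -0.6, 0.4]
grip_width: 0.0423
grip_force: 0.0
```

```bash
sed -i 's/np.hypot(\*(P-e)\[:2\])<75/abs((P-e)[0])<45 and abs((P-e)[1])<14/' h.py
python3 - <<'E'
from h import *
s=grab('side'); tips(s); print(get_obs()['force'])
E
```

```text
tcp [ 569.4 -188.1  -14.5] width 0.042269153971655385 lowest [[590.0, -180.0, 24.0], [591.0, -187.0, 25.0], [596.0, -195.0, 28.0], [543.0, -199.0, 29.0]] 689
[-0.49889055 -0.35125468  0.136718  ]
```

send_rows --motion '[[[0,0,0.16],[0,0,0],-0.1],[[0,0,0.14],[0,0,0],-0.1],[[0.1,0,0],[0,0,0],-0.1],[[0.2,0,0],[0,0,0],-0.1],[[0.2,0,0],[0,0,0],-0.1],[[0.2,0,0],[0,0,0],-0.1],[[0.2,0,0],[0,0,0],-0.1],[[0.2,0,0],[0,0,0],-0.1],[[0.2,0,0],[0,0,0],-0.1],[[0.2,0,0],[0,0,0],-0.1],[[0.1,0,0],[0,0,0],-0.1],[[0,0,0],[0,0,0],-0.1]]'

```text
time_s: 8.75
ee_pos: [0.5663, -0.1399, -0.023]
eef_rot: [-3.142, -0.0, 1.643]
force: [-0.4, 0.5, -0.0]
grip_width: 0.0421
grip_force: 0.0
```

Run:
```python
from h import *
s=grab('side'); tips(s); report('wrist'); print(get_obs()['force'])
```

```text
tcp [ 566.3 -140.2  -22.9] width 0.0423231578331696 lowest [[537.0, -128.0, 15.0], [544.0, -150.0, 16.0], [583.0, -129.0, 17.0], [562.0, -133.0, 18.0]] 741
wrist
[673.8 -79.2  39.4  42.2] [ -43.2 -305.7] [560.  194.6]
[563.7 -93.3  38.2  38.8] [-154.  -311.9] [327.1 213.6]
tcp [-154.8 -359.1] [ 0.5663 -0.1404 -0.023 ] [-3.142  0.     1.643]
[ 0.90828817  0.64957695 -0.5170619 ]
```

The lid now slides: it moved about 26 mm and sits 47 mm ahead of the TCP. I continue another 97 mm to be opposite the gap.

send_rows --motion '[[[0.15,0,0],[0,0,0],-0.1],[[0.25,0,0],[0,0,0],-0.1],[[0.31,0,0],[0,0,0],-0.1],[[0.31,0,0],[0,0,0],-0.1],[[0.31,0,0],[0,0,0],-0.1],[[0.31,0,0],[0,0,0],-0.1],[[0.31,0,0],[0,0,0],-0.1],[[0.31,0,0],[0,0,0],-0.1],[[0.31,0,0],[0,0,0],-0.1],[[0.31,0,0],[0,0,0],-0.1],[[0.25,0,0],[0,0,0],-0.1],[[0.1,0,0],[0,0,0],-0.1]]'

```text
time_s: 10.05
ee_pos: [0.5592, -0.0428, -0.0229]
eef_rot: [-3.142, -0.0, 1.643]
force: [0.2, 0.3, -0.1]
grip_width: 0.0423
grip_force: 0.1
```

Run:
```python
from h import *
report('wrist'); report('top'); print(get_obs()['force'])
```

```text
wrist
[654.8  82.8  25.4  36.3] [ -50.7 -142.8] [573.   41.8]
[556.7   3.2  38.2  38.7] [-154.1 -215.2] [327.5 214.9]
[676.1 -58.4  29.   41.2] [ -39.4 -285.2] [544.9 340.4]
tcp [-154.9 -261.3] [ 0.5592 -0.0428 -0.0229] [-3.142 -0.     1.643]
top
[683.4 -89.6  32.7  38.4] [ -34.4 -316.7] [351.  179.4]
[663.3  98.4  38.4  39.4] [ -41.  -127.9] [272.5 190.3]
[657.3 185.2  38.4  39.8] [-40.9 -40.8] [236.6 193.7]
[560.7 144.7  23.1  23.8] [-140.1  -74.4] [253.8 232.8]
tcp [-154.9 -261.8] [ 0.5593 -0.0433 -0.0229] [3.142 0.    1.643]
[-0.05091017 -0.30940308  0.54709914]
```

send_rows --motion '[[[-0.5,0,0],[0,0,0],-0.1],[[-0.5,0,0],[0,0,0],-0.1],[[0,0,-1],[0,0,0],-0.1],[[0,0,-1],[0,0,0],-0.1],[[0.84,-0.79,0],[0,0,0],-0.1],[[0.84,-0.79,0],[0,0,0],-0.1],[[0.84,-0.79,0],[0,0,0],-0.1],[[0,0,0],[0,0,-0.94],-0.1],[[0,0,0],[0,0,-0.94],-0.1],[[0,0,0],[0,0,-0.94],-0.1],[[0,0,0],[0,0,-0.94],-0.1],[[0,0,0],[0,0,-0.94],-0.1]]'

```text
time_s: 11.35
ee_pos: [0.4854, -0.0047, 0.0372]
eef_rot: [3.141, 0.0, 2.21]
force: [-0.0, -0.7, 0.4]
grip_width: 0.0426
grip_force: 0.0
```

send_rows --motion '[[[0,0,0],[0,0,-0.94],-0.1],[[0,0,0],[0,0,-0.94],-0.1],[[0,0,0],[0,0,-0.94],-0.1],[[0,0,0],[0,0,-0.94],-0.1],[[0,0,0],[0,0,-0.94],-0.1],[[0,0,0],[0,0,-0.94],-0.1],[[0,0,0],[0,0,-0.94],-0.1],[[0,0,0],[0,0,-0.94],-0.1],[[0,0,0],[0,0,-0.88],-0.1],[[0,0,0],[0,0,0],-0.1]]'

```text
time_s: 12.35
ee_pos: [0.4853, -0.0046, 0.0371]
eef_rot: [-3.141, 0.0, -3.068]
force: [-0.3, -0.7, 0.3]
grip_width: 0.0425
grip_force: 0.0
```

Run:
```python
from h import *
report('wrist'); report('top'); print(get_obs()['qpos'])
```

```text
wrist
[550.4   2.3  37.6  41. ] [-160.5 -215.7] [325.3 339.9]
[640.8 197.2  23.   32.5] [-56.4 -27.6] [558.7 453.2]
tcp [-225.9 -217.7] [ 0.4853 -0.0044  0.0371] [-3.142  0.    -3.072]
top
[675.6 -84.8  38.2  39. ] [ -41.8 -311.4] [348.2 183.3]
[663.2  98.5  38.4  39.8] [ -41.1 -127.8] [272.5 190.3]
[657.1 185.3  38.4  39.8] [-41.1 -40.7] [236.6 193.8]
[560.8 144.6  23.   23.8] [-140.   -74.5] [253.8 232.8]
tcp [-226.  -217.5] [ 0.4852 -0.0042  0.0371] [-3.142  0.    -3.073]
[-8.41038080e-02  3.13340078e-01  1.83314445e+00 -5.45208775e-05
  9.95062322e-01 -1.72386668e+00]
```

send_rows --motion '[[[0,0.07,0.8],[0,0,0],-0.1],[[0,0,0.8],[0,0,0],-0.1],[[0,0,0.4],[0,0,0],-0.1],[[-0.2,0,0],[0,0,0],-0.1],[[-0.3,0,0],[0,0,0],-0.1],[[-0.3,0,0],[0,0,0],-0.1],[[-0.3,0,0],[0,0,0],-0.1],[[-0.3,0,0],[0,0,0],-0.1],[[-0.3,0,0],[0,0,0],-0.1],[[-0.3,0,0],[0,0,0],-0.1],[[-0.3,0,0],[0,0,0],-0.1],[[-0.2,0,0],[0,0,0],-0.1]]'

```text
time_s: 13.65
ee_pos: [0.5605, 0.0044, -0.023]
eef_rot: [-3.142, 0.0, -3.068]
force: [-1.7, -0.8, 0.2]
grip_width: 0.0423
grip_force: 0.4
```

Run:
```python
from h import *
w=report('wrist'); t=report('top'); s=grab('side'); report('side')
cv2.imwrite('pics/m3.png',np.vstack([np.hstack([cv2.resize(w['pixels'],(400,300)),cv2.resize(t['pixels'][150:300,200:400],(400,300))]),cv2.resize(s['pixels'][170:320,250:450],(400,300)).repeat(2,0)[:0].reshape(0,400,3).repeat(2,1)])[:,:,::-1])
```

```text
wrist
[558.  141.6  24.6  27. ] [-143.   -77.3] [586.9 307.6]
[588.1   8.2  29.2  36. ] [-122.5 -212.5] [325.1 342.1]
[652.3 151.   19.5  24.8] [-48.3 -74.6] [560.7 451.1]
tcp [-149.7 -214.3] [ 0.561   0.0044 -0.0229] [-3.142e+00  1.000e-03 -3.068e+00]
top
[676.2 -84.8  38.   39.4] [ -41.2 -311.5] [348.8 182.7]
[663.5  99.2  38.   40.6] [ -40.8 -127.1] [271.3 190. ]
[657.1 185.   38.6  40.1] [-41.1 -41. ] [236.6 194. ]
[560.7 144.8  23.1  23.8] [-140.1  -74.2] [253.7 232.8]
tcp [-150.4 -214.3] [ 0.5604  0.0044 -0.0231] [-3.142  0.    -3.068]
side
[671.1 -90.1  39.2  44.3] [ -46.6 -316.4] [367.8 238.7]
tcp [-151.2 -214.3] [ 0.5595  0.0043 -0.0231] [ 3.142 -0.    -3.068]
```

View pics/m3.png

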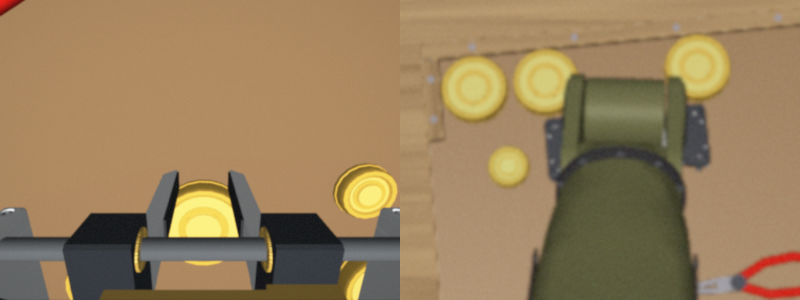

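The lid sits in the V (wrist crop (203,222)) and faces the gap between the row lids (top crop (545,80) and (697,68)). I push on towards the strip and drift 3 mm to the right to stay centred.

send_rows --motion '[[[-0.1,-0.02,0],[0,0,0],-0.1],[[-0.2,-0.02,0],[0,0,0],-0.1],[[-0.25,-0.02,0],[0,0,0],-0.1],[[-0.25,-0.02,0],[0,0,0],-0.1],[[-0.25,-0.02,0],[0,0,0],-0.1],[[-0.25,0,0],[0,0,0],-0.1],[[-0.25,0,0],[0,0,0],-0.1],[[-0.2,0,0],[0,0,0],-0.1],[[-0.15,0,0],[0,0,0],-0.1],[[-0.05,0,0],[0,0,0],-0.1],[[0,0,0],[0,0,0],-0.1]]'

```text
time_s: 14.95
ee_pos: [0.6184, 0.0056, -0.023]
eef_rot: [-3.142, -0.0, -3.068]
force: [0.7, 0.2, 0.7]
grip_width: 0.0424
grip_force: 0.0
```

Run:
```python
from h import *
report('wrist'); t=report('top'); report('side')
```

```text
wrist
[562.3 136.8  21.5  25.5] [-139.1  -82.3] [605.9 205.9]
[645.8   9.4  29.   35.9] [ -64.9 -215.4] [325.4 342.8]
[652.  -83.2  24.6  39.9] [ -65.3 -308.2] [146.1 338.4]
[635.4 124.3  34.6  55.6] [ -67. -100.] [536.6 340.7]
tcp [ -92.6 -217.2] [ 0.6182  0.0056 -0.023 ] [ 3.142 -0.    -3.068]
top
[681.5 -97.   29.3  38. ] [ -36.8 -324. ] [354.3 180.3]
[667.1 108.8  31.2  39.4] [ -36.6 -117.7] [266.8 188.7]
[657.3 185.3  38.4  39.8] [-40.8 -40.7] [236.7 193.9]
[560.7 144.8  23.   23.9] [-140.1  -74.2] [253.7 232.9]
tcp [ -92.7 -217.2] [ 0.6181  0.0056 -0.023 ] [-3.142 -0.    -3.068]
side
[641.4 152.   46.8  76.6] [-59.1 -72.8] [304.9 203.7]
[670.7 -89.5  40.   44.5] [ -47.  -315.8] [367.5 238.9]
tcp [ -92.7 -217.2] [ 0.6181  0.0056 -0.023 ] [ 3.142 -0.    -3.068]
```

send_rows --motion '[[[-0.07,0,0],[0,0,0],-0.1],[[-0.07,0,0],[0,0,0],-0.1],[[-0.07,0,0],[0,0,0],-0.1],[[0,0,0],[0,0,0],-0.1]]'

```text
time_s: 15.5
ee_pos: [0.6249, 0.0061, -0.0229]
eef_rot: [-3.142, 0.0, -3.068]
force: [-0.2, -0.0, 0.2]
grip_width: 0.0423
grip_force: 0.0
```

send_rows --motion '[[[-0.04,0,0],[0,0,0],-0.1],[[0,0,0],[0,0,0],-0.1]]'

```text
time_s: 15.7
ee_pos: [0.6258, 0.0062, -0.023]
eef_rot: [3.142, -0.0, -3.068]
force: [-0.3, 0.2, -0.5]
grip_width: 0.0421
grip_force: 0.0
```

send_rows --motion '[[[-0.03,0,0],[0,0,0],-0.1],[[0,0,0],[0,0,0],-0.1]]'

```text
time_s: 15.9
ee_pos: [0.6268, 0.0062, -0.0229]
eef_rot: [-3.142, 0.0, -3.068]
force: [0.5, -0.2, -1.4]
grip_width: 0.0425
grip_force: 0.0
```

send_rows --motion '[[[-0.03,0,0],[0,0,0],-0.1],[[0,0,0],[0,0,0],-0.1]]'

```text
time_s: 16.1
ee_pos: [0.6277, 0.0063, -0.0229]
eef_rot: [-3.142, 0.0, -3.068]
force: [0.9, 0.4, -0.2]
grip_width: 0.0424
grip_force: 0.0
```

send_rows --motion '[[[-0.03,0,0],[0,0,0],-0.1],[[0,0,0],[0,0,0],-0.1]]'

```text
time_s: 16.3
ee_pos: [0.6285, 0.0063, -0.023]
eef_rot: [-3.142, 0.0, -3.068]
force: [-0.1, 0.1, -0.0]
grip_width: 0.0423
grip_force: 0.0
```

Run:
```python
from h import *
c=report('wrist'); report('top')
P=ray(c,[325,320],.026);
```

```text
wrist
[563.2 135.9  20.7  25.1] [-138.2  -83.3] [608.9 186.3]
[657.8 -81.4  29.4  42. ] [ -59.3 -306.8] [148.4 330.1]
[656.5  10.   29.   36. ] [ -54.2 -215.5] [324.6 343.1]
[641.4 123.3  39.3  58.8] [ -61.1 -101.4] [534.3 331.8]
tcp [ -82.3 -217.2] [ 0.6285  0.0063 -0.0229] [-3.142  0.    -3.068]
top
[682.1 -97.2  28.9  39.6] [ -36.2 -324.3] [355.1 180.7]
[666.7 109.4  31.   39.7] [ -36.9 -117.1] [265.8 189.6]
[657.2 185.2  38.5  39.9] [-41.  -40.8] [236.6 193.9]
[560.8 144.7  23.   23.8] [-140.   -74.4] [253.7 232.7]
tcp [ -82.3 -217.2] [ 0.6285  0.0063 -0.023 ] [-3.142 -0.    -3.068]
```

send_rows --motion '[[[-0.03,0,0],[0,0,0],-0.1],[[0,0,0],[0,0,0],-0.1]]'

```text
time_s: 16.6
ee_pos: [0.629, 0.0064, -0.0231]
eef_rot: [3.142, -0.001, -3.068]
force: [-3.4, -0.2, 1.6]
grip_width: 0.0422
grip_force: 1.5
```

send_rows --motion '[[[-0.03,0,0],[0,0,0],-0.1],[[0,0,0],[0,0,0],-0.1]]'

```text
time_s: 16.8
ee_pos: [0.6292, 0.0064, -0.0232]
eef_rot: [3.141, -0.003, -3.068]
force: [-8.5, -0.7, 3.5]
grip_width: 0.0427
grip_force: 4.0
```

The force rose to 8.5 N, so the lid is against the strip. I back off, lift, and go round to the right end of the row.

send_rows --motion '[[[0.1,0,0],[0,0,0],-0.1],[[0.4,0,0],[0,0,0],-0.1],[[0.8,0,0],[0,0,0],-0.1],[[0,0,-1],[0,0,0],-0.1],[[0,0,-1],[0,0,0],-0.1],[[-0.45,-0.88,0],[0,0,0],-0.1],[[-0.45,-0.88,0],[0,0,0],-0.1],[[-0.45,-0.88,0],[0,0,0],-0.1],[[-0.45,-0.88,0],[0,0,0],-0.1],[[-0.45,-0.88,0],[0,0,0],-0.1],[[-0.45,-0.88,0],[0,0,0],-0.1]]'

```text
time_s: 17.9
ee_pos: [0.6845, -0.1496, 0.0372]
eef_rot: [-3.141, 0.001, -3.068]
force: [0.7, 0.1, 0.2]
grip_width: 0.042
grip_force: 0.0
```

send_rows --motion '[[[0,0,0],[0,0,0.93],-0.1],[[0,0,0],[0,0,0.93],-0.1],[[0,0,0],[0,0,0.93],-0.1],[[0,0,0],[0,0,0.93],-0.1],[[0,0,0],[0,0,0.93],-0.1],[[0,0,0],[0,0,0.93],-0.1],[[0,0,0],[0,0,0.93],-0.1],[[0,0,0],[0,0,0.93],-0.1],[[0,0,0],[0,0,0.93],-0.1],[[0,0,0],[0,0,0.93],-0.1],[[0,0,0],[0,0,0.93],-0.1],[[0,0,0],[0,0,0.93],-0.1]]'

```text
time_s: 19.1
ee_pos: [0.684, -0.1485, 0.0371]
eef_rot: [3.141, 0.0, 1.871]
force: [-0.1, 0.0, 0.3]
grip_width: 0.0423
grip_force: 0.0
```

send_rows --motion '[[[0,0,0],[0,0,0.93],-0.1],[[0,0,0],[0,0,0.93],-0.1],[[0,0,0],[0,0,0],-0.1]]'

```text
time_s: 19.4
ee_pos: [0.6839, -0.1485, 0.0371]
eef_rot: [3.141, 0.0, 1.651]
force: [-0.3, 0.0, 1.4]
grip_width: 0.0426
grip_force: 0.0
```

Run:
```python
from h import *
report('wrist'); report('top'); print(get_obs()['qpos'])
```

```text
wrist
[674.4  -9.9  25.1  37.9] [ -37.6 -236.6] [326.2  38. ]
[678.4 -79.5  38.4  38.7] [ -38.6 -306.4] [323.7 149.8]
[678.7 -80.2  22.2  22.5] [ -38.4 -307.1] [324.3 155.2]
tcp [ -38.  -375.5] [ 0.6839 -0.1485  0.0371] [3.141 0.    1.655]
top
[681.9 -68.6  26.   37.5] [ -34.3 -295.7] [341.2 181.1]
[670.2   6.5  38.4  39.7] [ -40.7 -220. ] [310.6 186.5]
[663.2  98.4  38.4  39.6] [ -41.1 -127.8] [272.6 190.4]
[657.3 185.2  38.4  39.6] [-40.9 -40.8] [236.6 193.9]
[560.7 144.6  23.1  23.8] [-140.1  -74.4] [253.9 232.8]
tcp [ -38.1 -375.5] [ 0.6839 -0.1484  0.0371] [3.141 0.    1.656]
[-2.66062825e-01  7.49848839e-01  1.15367620e+00  6.86416779e-06
  1.23769317e+00 -3.51018536e-01]
```

The loose lid is now in the row at (-40.7,-220) with nothing else disturbed. I lower behind the last lid and nudge it along.

send_rows --motion '[[[0,-0.05,0.8],[0,0,0.1],-0.1],[[0,0,0.8],[0,0,0],-0.1],[[0,0,0.4],[0,0,0],-0.1],[[0.15,0,0],[0,0,0],-0.1],[[0.2,0,0],[0,0,0],-0.1],[[0.2,0,0],[0,0,0],-0.1],[[0.15,0,0],[0,0,0],-0.1],[[0.15,0,0],[0,0,0],-0.1],[[0.15,0,0],[0,0,0],-0.1],[[0.1,0,0],[0,0,0],-0.1],[[0.1,0,0],[0,0,0],-0.1],[[0,0,0],[0,0,0],-0.1]]'

```text
time_s: 20.7
ee_pos: [0.6797, -0.1123, -0.0229]
eef_rot: [-3.142, -0.0, 1.641]
force: [0.1, 1.1, 0.1]
grip_width: 0.0423
grip_force: 0.0
```

Run:
```python
from h import *
report('wrist'); report('top'); print(get_obs()['force'])
```

```text
wrist
[673.4   2.3  30.9  38.8] [ -37.8 -224.4] [328.1  68.5]
[673.    9.6  19.   22.5] [ -37.7 -217.1] [327.7  42.6]
[677.5 -66.   38.1  38.7] [ -38.6 -292.8] [326.5 213.7]
tcp [ -39.7 -339.3] [ 0.6797 -0.1125 -0.023 ] [-3.141 -0.     1.641]
top
[673.7  -1.2  44.2  56.1] [ -37.8 -227.9] [312.  185.7]
[663.1  98.4  38.4  39.6] [ -41.3 -127.8] [272.5 190.4]
[657.3 185.1  38.6  40.2] [-40.9 -40.9] [236.7 193.8]
[560.6 144.7  23.1  23.8] [-140.2  -74.3] [253.8 232.9]
tcp [ -39.7 -339.5] [ 0.6797 -0.1126 -0.023 ] [-3.141 -0.     1.64 ]
[-0.63702192  0.3453685  -0.88893149]
```

send_rows --motion '[[[0.07,0,0],[0,0,0],-0.1],[[0.07,0,0],[0,0,0],-0.1],[[0.07,0,0],[0,0,0],-0.1],[[0,0,0],[0,0,0],-0.1]]'

```text
time_s: 21.2
ee_pos: [0.6793, -0.106, -0.023]
eef_rot: [-3.141, -0.0, 1.641]
force: [-0.5, 0.3, 0.4]
grip_width: 0.0425
grip_force: 0.0
```

send_rows --motion '[[[0.03,0,0],[0,0,0],-0.1],[[0.03,0,0],[0,0,0],-0.1],[[0,0,0],[0,0,0],-0.1]]'

```text
time_s: 21.5
ee_pos: [0.6792, -0.1045, -0.023]
eef_rot: [-3.142, -0.0, 1.64]
force: [-0.5, -0.0, 0.7]
grip_width: 0.0425
grip_force: 0.1
```

Run:
```python
from h import *
report('wrist'); report('top'); print(get_obs()['force'])
```

```text
wrist
[672.8  10.   30.9  38.6] [ -37.9 -216.6] [327.4  68.4]
[672.4  17.4  19.   22.5] [ -37.8 -209.3] [327.5  42.8]
[676.8 -58.2  38.2  38.7] [ -38.7 -285. ] [326.3 213.6]
tcp [ -39.6 -331.4] [ 0.6792 -0.1046 -0.023 ] [-3.142 -0.     1.64 ]
top
[657.  185.1  38.5  39.9] [-41.2 -40.9] [236.7 193.9]
[560.9 144.6  23.1  23.9] [-139.9  -74.5] [253.8 232.7]
tcp [ -39.6 -331.4] [ 0.6792 -0.1045 -0.023 ] [-3.142 -0.     1.64 ]
[ 0.1977866  -0.0162806  -0.28861826]
```

Second and third have merged; it is nearly closed. I take 1 mm steps until the force rises.

send_rows --motion '[[[0.03,0,0],[0,0,0],-0.1],[[0,0,0],[0,0,0],-0.1]]'

```text
time_s: 21.8
ee_pos: [0.6791, -0.1036, -0.0229]
eef_rot: [-3.142, 0.0, 1.64]
force: [1.2, -0.1, -0.2]
grip_width: 0.0426
grip_force: 0.1
```

send_rows --motion '[[[0.03,0,0],[0,0,0],-0.1],[[0,0,0],[0,0,0],-0.1]]'

```text
time_s: 22.0
ee_pos: [0.679, -0.1027, -0.023]
eef_rot: [-3.142, 0.0, 1.64]
force: [-1.1, -0.3, -0.5]
grip_width: 0.0425
grip_force: 0.1
```

send_rows --motion '[[[0.03,0,0],[0,0,0],-0.1],[[0,0,0],[0,0,0],-0.1]]'

```text
time_s: 22.2
ee_pos: [0.679, -0.1018, -0.0229]
eef_rot: [3.142, 0.0, 1.64]
force: [-0.3, 0.2, 0.5]
grip_width: 0.0424
grip_force: 0.1
```

send_rows --motion '[[[0.03,0,0],[0,0,0],-0.1],[[0,0,0],[0,0,0],-0.1]]'

```text
time_s: 22.4
ee_pos: [0.6789, -0.1009, -0.023]
eef_rot: [-3.142, -0.0, 1.64]
force: [-1.1, -0.7, -0.1]
grip_width: 0.0425
grip_force: 0.1
```

send_rows --motion '[[[0.03,0,0],[0,0,0],-0.1],[[0,0,0],[0,0,0],-0.1]]'

```text
time_s: 22.6
ee_pos: [0.6788, -0.1, -0.023]
eef_rot: [-3.142, -0.0, 1.64]
force: [0.2, -0.4, -1.0]
grip_width: 0.0422
grip_force: 0.1
```

Run:
```python
from h import *
report('wrist'); report('top'); print(get_obs()['force'])
```

```text
wrist
[672.5  14.6  30.9  38.8] [ -37.8 -212.1] [327.6  68.8]
[672.1  21.9  19.   22.5] [ -37.8 -204.8] [327.5  42.8]
[676.5 -53.7  38.2  38.7] [ -38.7 -280.5] [326.2 213.6]
tcp [ -39.6 -326.8] [ 0.6789 -0.1    -0.0229] [-3.142 -0.     1.641]
top
[560.8 144.5  23.   23.7] [-140.   -74.5] [253.8 232.8]
tcp [ -39.6 -326.8] [ 0.6789 -0.1    -0.023 ] [-3.142 -0.     1.64 ]
[ 0.00092109  0.73112628 -0.20823152]
```

send_rows --motion '[[[0.03,0,0],[0,0,0],-0.1],[[0,0,0],[0,0,0],-0.1]]'

```text
time_s: 22.9
ee_pos: [0.6788, -0.0992, -0.023]
eef_rot: [-3.142, 0.0, 1.64]
force: [-0.0, -0.9, 0.1]
grip_width: 0.0423
grip_force: 0.3
```

```bash
cat >> h.py <<'E'
def row(c,n=4):
    "fit the merged row: template circles by Hough on rectified board patch (0.5 mm/px), corner axes"
    xs=np.arange(-110,20,.5); ys=np.arange(20,-360,-.5)
    X,Y=np.meshgrid(xs,ys,indexing='ij'); W=F0[0]+(X+41)*BX[0]+(Y+41)*BY[0]; V=F0[1]+(X+41)*BX[1]+(Y+41)*BY[1]
    q=proj(c,np.c_[W.ravel()/1000,V.ravel()/1000,np.full(W.size,.026)]).reshape(*W.shape,2).astype(np.float32)
    im=cv2.remap(c['pixels'],q[...,0],q[...,1],cv2.INTER_CUBIC)
    return im,xs,ys
E
python3 - <<'E'
from h import *
c=grab('top'); im,xs,ys=row(c)
cv2.imwrite('pics/row1.png',im[::-1,:,::-1])
m=cv2.inRange(cv2.cvtColor(im,cv2.COLOR_RGB2HSV),(22,110,90),(34,255,255)); print(get_obs()['force'])
d=np.zeros((155,155),np.uint8); cv2.circle(d,(77,77),77,255,-1)
r=cv2.matchTemplate(m,d,cv2.TM_CCORR_NORMED)
for k in range(4):
    _,v,_,(a,b)=cv2.minMaxLoc(r); print(round(v,3),xs[b+77],ys[a+77]); cv2.circle(r,(a,b),120,0,-1)
E
```

```text
[-0.395158   -0.816079    0.09760276]
0.852 -40.5 -203.5
0.834 -41.0 -40.5
0.832 -41.0 -122.0
0.405 -41.5 -263.5
```

View pics/row1.png

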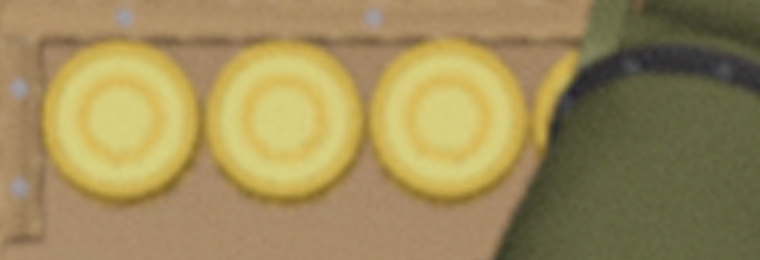

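The picture shows the lids in a straight row at (122,122), (284,122) and (447,122), spacing about 81.5 mm, with the last one partly hidden. One or two more steps should seat the row against the end stop.

send_rows --motion '[[[0.025,0,0],[0,0,0],-0.1],[[0,0,0],[0,0,0],-0.1]]'

```text
time_s: 23.15
ee_pos: [0.6788, -0.0988, -0.0229]
eef_rot: [3.141, 0.001, 1.64]
force: [-0.6, -4.3, 0.1]
grip_width: 0.0422
grip_force: 1.4
```

The force is 4 N, so the row is seated. I retreat and look.

send_rows --motion '[[[-0.05,0,0],[0,0,0],-0.1],[[-0.2,0,0],[0,0,0],-0.1],[[-0.6,0,0],[0,0,0],-0.1],[[-0.6,0,0],[0,0,0],-0.1],[[0,0,-1],[0,0,0],-0.1],[[0,0,-1],[0,0,0],-0.1],[[0,0,-1],[0,0,0],-0.1],[[-1,-1,-1],[0,0,0],-0.1],[[-1,-1,0],[0,0,0],-0.1],[[-1,-1,0],[0,0,0],-0.1],[[-1,-1,0],[0,0,0],-0.1],[[0,0,0],[0,0,0],-0.1]]'

```text
time_s: 24.35
ee_pos: [0.5684, -0.2737, 0.0963]
eef_rot: [-3.141, 0.001, 1.635]
force: [-0.4, -0.2, 0.4]
grip_width: 0.0422
grip_force: 0.0
```

Run:
```python
from h import *
c=report('top'); im,xs,ys=row(c)
b=cv2.resize(c['pixels'][150:340,200:440],(760,450)); cv2.imwrite('pics/fin.png',np.vstack([im[::-1][:130],b])[:,:,::-1][:600])
m=cv2.inRange(cv2.cvtColor(im,cv2.COLOR_RGB2HSV),(22,110,90),(34,255,255))
d=np.zeros((155,155),np.uint8); cv2.circle(d,(77,77),77,255,-1)
r=cv2.matchTemplate(m,d,cv2.TM_CCORR_NORMED)
for k in range(4):
    _,v,_,(a,q)=cv2.minMaxLoc(r); print(round(v,3),xs[q+77],ys[a+77]); cv2.circle(r,(a,q),120,0,-1)
m=cv2.erode(m,np.ones((9,9)))
n,l,st,cn=cv2.connectedComponentsWithStats(m)
for i in range(1,n):
    if st[i,4]>5000: print(np.interp(cn[i][1],np.arange(len(xs)),xs).round(2),np.interp(cn[i][0],np.arange(len(ys)),ys).round(2))
```

```text
top
[560.9 144.7  22.9  23.8] [-139.9  -74.3] [253.7 232.7]
tcp [-160.4 -490.5] [ 0.57   -0.2719  0.0963] [3.141 0.    1.636]
0.921 -42.0 -285.5
0.862 -40.5 -203.5
0.841 -41.0 -122.0
0.84 -41.0 -40.0
-42.84 -82.16
-39.81 -203.84
-40.4 -285.9
```

View pics/fin.png

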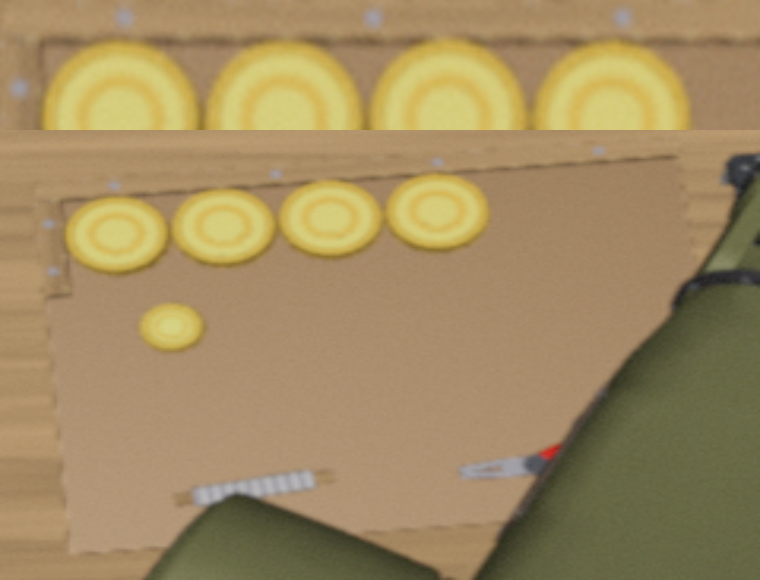

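The final picture shows four lids in a straight row along the strip at (117,233), (224,226), (330,217) and (437,211), about 82 mm apart. The small lid at (171,327), the stick and the visible part of the pliers are where they were.

```bash
python3 -c "
from station import *
print(hand_in())"
```

```text
the job is handed in; nothing more can be done
None
```

I've handed the job in: the loose lid was pushed into the gap against the strip and the last lid nudged along, so the four lids stand in one straight, touching row against the end stop, with nothing else seen to have moved.

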